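Unlock the collet tray and hold it up level

ROBOT

A 6-joint arm with a two-finger parallel gripper is mounted at the origin on the work surface. World frame = base frame: x ahead of the robot, y to its left, z up, the work surface at z = 0. Lengths are in m, angles in rad, forces in N, time in s.
With the tool pointing down it reaches from about 0.35 to 0.975 m from the base axis. Payload 7.1 kg.
Tool frame: the origin (TCP) lies midway between the tips of the shut fingers; the grasp point (between the pads) lies manip.tcp_to_grasp behind it (manip.tcp_to_grasp is the distance from the TCP to the grasp point, in m); z points along the fingers, y is the line along which they close (so a half turn about z gives the same grasp; the last joint's range is limited). The gripper opens to 88 mm and grips with 3 to 60 N. Pads are 20 mm wide; open, the fingers measure 115 mm over their backs; the gripper's body (75 mm by 178 mm) begins 61 mm behind the grasp point.
Start: joints at [1.094, 0.423, 1.63, -0, 1.089, -0.019], TCP at [0.276, 0.561, 0.187] pointing down, gripper open.
Joint ranges: [-3, 3], [-0.9, 2.11], [0.09, 2.58], [-1.31, 4.45], [0.11, 2.69], [-2.54, 2.54]. Speed limits (rad/s): [2.39, 2.39, 3.01, 3.14, 3.14, 3.14].

INTERFACE

Orientations are given as a unit quaternion [w, x, y, z].
In Python, from station import manip, vision gives the robot as it stands.
- The arm moves only by the shell command python3 -m inch 'ROWS' [FORCE]. ROWS is JSON, a list of rows, each an object of numbers: "dx", "dy", "dz": the shift along the tool's x, y, z as a fraction of full scale; "wx", "wy", "wz": the turn, a rotation vector about the tool's x, y, z as a fraction of full scale; "hand": the opening in per cent of the stroke, from 0 (shut) to 100 (fully open). In form: [{"dx": .., "dy": .., "dz": .., "wx": .., "wy": .., "wz": .., "hand": ..}, ...]. A call has 1 to 20 rows; each row shifts and turns the commanded pose from where the row before left it, along the tool's axes as they then stand; what a row does not reach is not made up. Full scale, the value 1, is 30 mm for a shift and pi/2 rad for a turn. A row lasts 1/12 s, in which the tool goes at most 41.7 mm and 7.16 degrees, less where a joint would pass 70% of its speed; a pose out of reach is approached as far as the arm can. A call with a number of a shift or a turn outside -1 to 1 is refused whole. A call with a gripper value outside its range is refused whole. The fingers move at their own pace and stop on an object; FORCE is the grip in N (left out, the last holds). Time passes only in rows, so rows that do not move let the fingers close. It gives the time, the measured TCP pose, the force, the opening and the grip force at its end, in the units of the state.
- manip.sense(): the state, without advancing time (a new reading comes with each control period).
- vision.read_camera(name): name is "scene" or "top" or "wrist"; returns the picture (420x560x3 uint8, red, green, blue); there is no depth.
- vision.camera_info(name): a dict with "vfov" (degrees; the focal length in pixels is half the picture's height over the tangent of half this angle, whatever the lens; pixels are square), "cx", "cy" (the principal point, pixels), "k1" (the pictures are not rectified: a ray, as slopes to the right and down, at radius r is drawn at 1 + k1 r^2 times it, then the intrinsics apply), "origin" and "rotation" of the camera in the world. Camera axes: x right, y up, looking along -z (the intrinsics and any distortion apply to the point x, -y, -z); pixel columns grow to the right and rows downward; lengths in m; the calibration is good to about 2 mm. A picture is of the moment at which its call begins: read the wrist's pose just before it. camera_info takes no time and is no camera call; for the wrist camera it gives the pose at the moment of the call.
- manip.hand_in(): hands the job in; it is judged then, once.
The state is a dict: "time_s": time; "joints": joint angles; "qvel": joint speeds; "joint_torque": joint torques, N m; "ee_pos": TCP position; "eef_rot": TCP orientation; "wrist_force": force on the tool from outside, world axes, zero at the start; "wrist_torque": the same for the moment, N m; "finger_gap": opening from 0.0 (shut) to 1.0 (fully open); "gripper_force": force on a finger pad.
Only numpy, scipy, OpenCV 4.12 (cv2) and the standard library are available. Lean on these libraries where they do the work, as an engineer would, in place of code of your own. Each camera call takes 0.05 s, during which the arm holds its last target. There are 200 camera calls.

TASK

The blue collet tray is locked onto its docking plate by the red quarter-turn knob: turn the knob clockwise (seen from above) until it clicks past its detent and sits at its open stop. Then lift the tray by its black handle about 10 cm clear of the dock, keeping it level so that no collet comes out of its socket, and finish still holding it there in the air, steady and level, ready to be handed over. Do not disturb the other things on the bench.

Things in the scene. Friction and masses are not known exactly. Their poses are not given: they have to be found in the camera images.
- dock: Fixed steel plate, 145 (x) x 310 (y) x 12 mm, from y = -207 to +103 mm in its own frame; place and yaw (+-0.5 rad) vary. Origin: on the bench under the docked tray's centre; z up. The tray stands on its top between lips 10 mm high, 2 mm play. A grey housing (54 x 76 mm, top 32 mm above the bench) carries the red knob at x = 0, y = -160 mm.
- knob (a joint): Angle of the red knob, rad: 0 locked (start), growing clockwise from above to its stop at 1.4 (open). A spring detent resists with up to 0.13 N m until 0.7; past that it snaps on to 1.4 when let go, short of it back to 0. Its yellow steel tongue, 60 mm from the vertical axis, lies over the tray's ear at 0 and blocks lifting; from 1.0 it is clear.
- knob_grip (a point): On the knob's axis at grip height, 68 mm above the bench; turns with the knob. The knob is an upright red bar, 14 mm thick (x here), 40 mm long (y), its top 16 mm above this point, on a red disc 44 mm across whose top is 24 mm below it. y points along the tongue: at joint 0 it is the dock's y. Pinch across the 14 mm from above.
- tray: Blue plastic tray, loose, 115 (x) x 170 (y) x 22 mm, about 0.4 kg, six sockets 14 mm deep (x = +-36, y = -58, 0, 58 mm), four holding a collet. Origin: centre of its underside, z up; at the start on the dock, axes along the dock's, 12 mm above the bench. An ear 24 mm wide at its -y end, out to y = -115 mm, 8 to 18 mm above its underside, lies under the tongue.
- tray_handle (a point): Middle of the tray's black handle bar, 108 mm above the tray's underside (120 mm above the bench when docked), over its centre; turns with the tray. Bar 18 mm wide (x), 112 mm long (y), 18 mm high, on two posts at y = +-50 mm, 77 mm of free space below. Pinch across its 18 mm from above at the middle; the centre of mass is within 12 mm of it.
- collet0: Steel collet standing upright in a socket of the tray, loose: 18 mm across at the foot, 21 mm at the head, 32 mm high, 35 to 70 g; which collet stands in which socket changes. Origin: centre of its foot, 8 mm above the tray's underside when seated; it stands 18 mm out of the tray's top. Must stay in its socket.
- collet1: Steel collet standing upright in a socket of the tray, loose: 18 mm across at the foot, 21 mm at the head, 32 mm high, 35 to 70 g; which collet stands in which socket changes. Origin: centre of its foot, 8 mm above the tray's underside when seated; it stands 18 mm out of the tray's top. Must stay in its socket.
- collet2: Steel collet standing upright in a socket of the tray, loose: 18 mm across at the foot, 21 mm at the head, 32 mm high, 35 to 70 g; which collet stands in which socket changes. Origin: centre of its foot, 8 mm above the tray's underside when seated; it stands 18 mm out of the tray's top. Must stay in its socket.
- collet3: Steel collet standing upright in a socket of the tray, loose: 18 mm across at the foot, 21 mm at the head, 32 mm high, 35 to 70 g; which collet stands in which socket changes. Origin: centre of its foot, 8 mm above the tray's underside when seated; it stands 18 mm out of the tray's top. Must stay in its socket.
- holder: Bystander: round steel tool holder, 62 mm across, 75 mm high, standing on the bench. Origin: centre of its foot.
- nut: Bystander: dark steel ring nut, 44 mm across, 20 mm high. Origin: centre of its underside.
- wrench: Bystander: steel spanner lying on the bench, lying along its x. Origin near its middle.
- bin: Bystander: open red plastic bin, 220 (x) x 160 (y) x 110 mm. Origin: centre of its underside.
- oil: Bystander: closed bottle with yellow cap, 60 mm across, 150 mm high. Origin: centre of its foot.

How it is judged:
By the outcome, as a careful person would: the job done as asked, in the order asked, and still so for the second after the job is handed in, while the arm keeps its last pose, push and grip.
It also fails if it takes over 50 s, if anything falls off the work surface, if the arm or the gripper's body presses on something with over 40 N, if the wrist force passes 120 N, or if a joint passes its speed limit or range.

## Working session

There is one attempt and no reset: what is moved stays moved. The work goes in short steps, Python scripts to look and compute and a shell command to move; the robot and the scene stay as the last step left them, time stands still between calls to the robot, and variables do not carry over. Pictures are saved under pics/ and viewed, at most 13 in all, crops included, and the job is handed in when it is done.

```bash
mkdir -p pics; cat > h.py <<'E'
import numpy as np, cv2
from station import manip, vision
def snap(n,f=None):
    info=vision.camera_info(n); im=vision.read_camera(n)
    if f: cv2.imwrite('pics/'+f,cv2.cvtColor(im,cv2.COLOR_RGB2BGR))
    return im,info
def ray(info,u,v):
    f=210/np.tan(np.radians(info['vfov'])/2)
    d=np.array([(u-info['cx'])/f,(v-info['cy'])/f]); s=d.copy()
    for _ in range(30): s=d/(1+info['k1']*(s@s))
    r=np.array(info['rotation']).reshape(3,3)@np.array([s[0],-s[1],-1])
    return np.array(info['origin']),r
def onplane(info,u,v,z):
    o,r=ray(info,u,v); return o+r*(z-o[2])/r[2]
def project(info,p):
    f=210/np.tan(np.radians(info['vfov'])/2)
    c=np.array(info['rotation']).reshape(3,3).T@(np.array(p)-info['origin'])
    s=np.array([c[0],-c[1]])/-c[2]; s=s*(1+info['k1']*(s@s))
    return s*f+[info['cx'],info['cy']]
E
python3 - <<'E'
from h import *
a,i=snap('top','t0.png'); b,j=snap('scene','s0.png')
print(i,j); print(manip.sense(),manip.tcp_to_grasp)
E
```

```text
{'vfov': 55.196789453697605, 'cx': 281.22176366998445, 'cy': 207.50193492563943, 'k1': -0.0067913364023984655, 'origin': array([0.41610459, 0.00900585, 1.0727629 ]), 'rotation': array([ 0.71204672,  0.03684274, -0.02730892, -0.70063279])} {'vfov': 50.130582013284716, 'cx': 278.22530716049715, 'cy': 203.76569506971074, 'k1': -0.05473705166440715, 'origin': array([ 1.24766329, -0.42295933,  0.91127087]), 'rotation': array([0.80520265, 0.34874639, 0.18856158, 0.44098659])}
{'time_s': 0.1, 'joints': array([ 1.09399835e+00,  4.23771114e-01,  1.63061203e+00, -1.79740433e-06,
        1.08858359e+00, -1.89988670e-02]), 'qvel': array([-0.00011074,  0.00089693, -0.00199547,  0.00116219, -0.00090545,
        0.00165912]), 'joint_torque': array([-1.77541478e-04, -5.45614564e+01, -2.74324983e+01,  6.45640539e-02,
        1.88196776e-02, -6.89657099e-05]), 'ee_pos': array([0.27595856, 0.56016463, 0.18627589]), 'eef_rot': array([-1.67805661e-04,  2.26905461e-01,  9.73916547e-01, -6.66233447e-04]), 'wrist_force': array([ 0.14697113,  0.1689749 , -0.37789422]), 'wrist_torque': array([ 0.00706051, -0.00090143, -0.02662377]), 'gripper_force': 0.0, 'finger_gap': 0.995211631818852} 0.0187
```

View pics/t0.png

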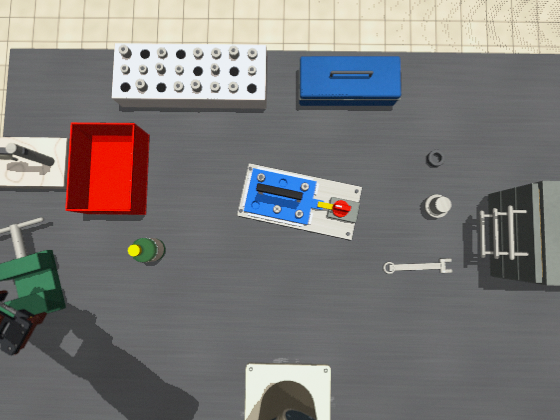

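View pics/s0.png

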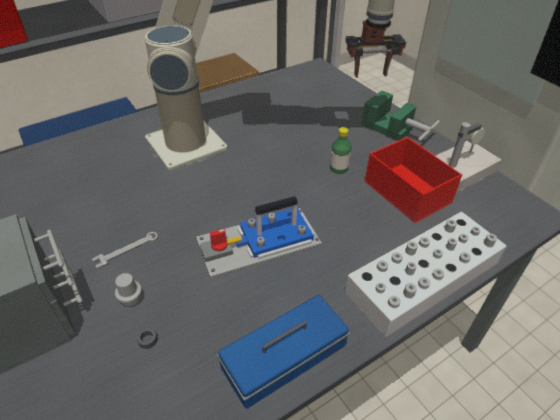

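The top view shows the tray at about (282,193), with its black handle from (257,188) to (302,198). The red knob is at (341,208), with its tongue pointing left onto the ear. The bystanders are well clear of it.

```bash
cat >> h.py <<'E'
from scipy.spatial.transform import Rotation as R
_ci=vision.camera_info
def snap(n,f=None):
    info=dict(_ci(n)); im=vision.read_camera(n)
    q=info['rotation']
    if np.size(q)==4: info['rotation']=R.from_quat(np.roll(q,-1)).as_matrix()
    if f: cv2.imwrite('pics/'+f,cv2.cvtColor(im,cv2.COLOR_RGB2BGR))
    return im,info
def masks(im):
    h=cv2.cvtColor(im,cv2.COLOR_RGB2HSV); H,S,V=cv2.split(h)
    return dict(red=((H<8)|(H>172))&(S>150)&(V>90),blue=(H>100)&(H<125)&(S>150)&(V>90),black=(V<40),yellow=(H>22)&(H<35)&(S>150)&(V>120))
def blobs(m,roi=None,amin=20):
    m=m.astype(np.uint8)
    if roi: k=np.zeros_like(m); x0,y0,x1,y1=roi; k[y0:y1,x0:x1]=1; m=m*k
    c,_=cv2.findContours(m,cv2.RETR_EXTERNAL,cv2.CHAIN_APPROX_NONE)
    return sorted([x for x in c if cv2.contourArea(x)>amin],key=cv2.contourArea,reverse=True)
def linedir(info,c,z):
    P=np.array([onplane(info,*p[0],z)[:2] for p in c]); r=cv2.minAreaRect((P*1000).astype(np.float32))
    box=cv2.boxPoints(r)/1000; e=[box[1]-box[0],box[2]-box[1]]; e=max(e,key=np.linalg.norm)
    if e[1]<0:e=-e
    return np.array(r[0])/1000,np.array(r[1]),np.arctan2(-e[0],e[1])  # centre, size mm, yaw of local y
E
python3 - <<'E'
from h import *
im,i=snap('top'); m=masks(im); roi=(225,150,375,250)
for n,z in (('black',.129),('red',.084),('yellow',.05),('blue',.034)):
    for c in blobs(m[n],roi)[:3]: print(n,cv2.contourArea(c),cv2.boundingRect(c),*linedir(i,c,z))
E
```

```text
red 206.0 (332, 200, 19, 17) [ 0.5058356 -0.1221437] [40.21432495 41.05702209] 0.88258725
yellow 61.0 (318, 202, 15, 8) [ 0.51740155 -0.08734184] [36.49384308 14.49633503] -0.20459789
blue 2783.5 (244, 168, 79, 56) [0.53790332 0.0138273 ] [198.39590454 114.84879303] -0.19542387
```

```bash
python3 -m inch '[{"dz":-1},{"dz":-1},{"dz":-0.8},{"dx":-0.9,"dy":-0.9},{"dx":-0.9,"dy":-0.9},{"dx":-0.9,"dy":-0.9},{"dx":-0.9,"dy":-0.9},{"dx":-0.9,"dy":-0.9},{"dx":-0.9,"dy":-0.9},{"dx":-0.9,"dy":-0.9},{"dx":-0.9,"dy":-0.9},{"dx":-0.9,"dy":-0.9},{"dx":-0.9,"dy":-0.9},{"dx":-0.9,"dy":-0.9},{"dx":-0.9,"dy":-0.9},{"dx":-0.9,"dy":-0.9},{"dx":-0.9,"dy":-0.9},{"dx":-0.9,"dy":-0.9},{"dx":-0.9,"dy":-0.9}]'
python3 -m inch '[{"dx":-0.9,"dy":-0.9},{"dx":-0.9,"dy":-0.9},{"wz":0.07},{"wz":0.07},{"wz":0.07},{"wz":0.07},{"wz":0.07},{"wz":0.07},{"wz":0.07},{"wz":0.07},{"wz":0.07},{"wz":0.07},{"wz":0.07},{"wz":0.066},{}]'
cat >> h.py <<'E'
def plan(p,yaw_y):  # TCP target, desired world angle of tool y
    s=manip.sense(); Rm=R.from_quat(np.roll(s['eef_rot'],-1)).as_matrix()
    d=Rm.T@(np.array(p)-s['ee_pos']); a=np.arctan2(Rm[1,1],Rm[0,1])
    w=-(yaw_y-a); w=(w+np.pi/2)%np.pi-np.pi/2
    print('pos',s['ee_pos'].round(4),'tilt z',Rm[:,2].round(4),'ytool',a.round(3),'shift units',(d/.03).round(2),'wz units',(w/(np.pi/2)).round(3),'j',s['joints'].round(2))
E
python3 - <<'E'
from h import *
plan([.509,-.129,.15],-.2)
snap('wrist','w1.png'); i=snap('wrist')[1]; print(i)
im,j=snap('top','t1.png')
E
```

```text
pos [0.276  0.5603 0.1864] tilt z [-5.e-04 -1.e-03 -1.e+00] ytool 1.113 shift units [-17.12 -17.18   1.23] wz units 0.836 j [ 1.09  0.42  1.63  0.    1.09 -0.02]
{'vfov': 61.14977538007823, 'cx': 278.45214706836975, 'cy': 212.553131973992, 'k1': 0.019017631859330378, 'origin': array([0.20490402, 0.59413942, 0.38481473]), 'rotation': array([[ 4.42206458e-01, -8.59824880e-01, -2.55254038e-01],
       [ 8.96913073e-01,  4.23722885e-01,  1.26514255e-01],
       [-6.23127052e-04, -2.84886104e-01,  9.58561171e-01]])}$[0]: bad value
$[0]: bad value
```

View pics/w1.png

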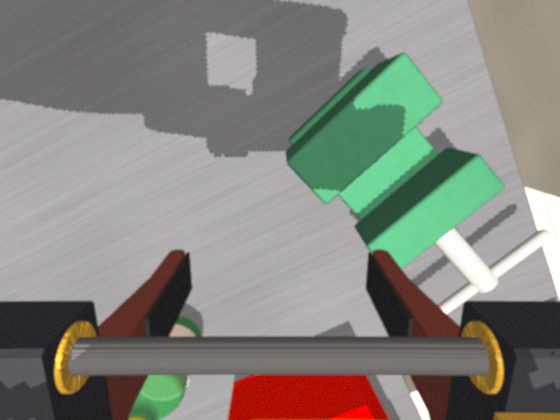

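The move was refused, so this picture is still from the start pose: green vise at upper right, bin and bottle at the bottom. Rows probably need all the fields.

```bash
python3 -m inch '[{"dx":0,"dy":0,"dz":-1,"wx":0,"wy":0,"wz":0,"hand":100},{"dx":0,"dy":0,"dz":-1,"wx":0,"wy":0,"wz":0,"hand":100},{"dx":0,"dy":0,"dz":-0.8,"wx":0,"wy":0,"wz":0,"hand":100}]'
```

```text
time_s: 0.55
ee_pos: [0.2763, 0.5608, 0.2725]
eef_rot: [0.0, 0.227, 0.974, 0.0]
wrist_force: [0.7, 0.1, 0.2]
finger_gap: 1.004
gripper_force: 0.0
```

```bash
python3 -m inch '[{"dx":-0.9,"dy":-0.9,"dz":0,"wx":0,"wy":0,"wz":0,"hand":100},{"dx":-0.9,"dy":-0.9,"dz":0,"wx":0,"wy":0,"wz":0,"hand":100},{"dx":-0.9,"dy":-0.9,"dz":0,"wx":0,"wy":0,"wz":0,"hand":100},{"dx":-0.9,"dy":-0.9,"dz":0,"wx":0,"wy":0,"wz":0,"hand":100},{"dx":-0.9,"dy":-0.9,"dz":0,"wx":0,"wy":0,"wz":0,"hand":100},{"dx":-0.9,"dy":-0.9,"dz":0,"wx":0,"wy":0,"wz":0,"hand":100},{"dx":-0.9,"dy":-0.9,"dz":0,"wx":0,"wy":0,"wz":0,"hand":100},{"dx":-0.9,"dy":-0.9,"dz":0,"wx":0,"wy":0,"wz":0,"hand":100},{"dx":-0.9,"dy":-0.9,"dz":0,"wx":0,"wy":0,"wz":0,"hand":100},{"dx":-0.9,"dy":-0.9,"dz":0,"wx":0,"wy":0,"wz":0,"hand":100},{"dx":-0.9,"dy":-0.9,"dz":0,"wx":0,"wy":0,"wz":0,"hand":100},{"dx":-0.9,"dy":-0.9,"dz":0,"wx":0,"wy":0,"wz":0,"hand":100},{"dx":-0.9,"dy":-0.9,"dz":0,"wx":0,"wy":0,"wz":0,"hand":100},{"dx":-0.9,"dy":-0.9,"dz":0,"wx":0,"wy":0,"wz":0,"hand":100},{"dx":-0.9,"dy":-0.9,"dz":0,"wx":0,"wy":0,"wz":0,"hand":100},{"dx":-0.9,"dy":-0.9,"dz":0,"wx":0,"wy":0,"wz":0,"hand":100},{"dx":-0.9,"dy":-0.9,"dz":0,"wx":0,"wy":0,"wz":0,"hand":100},{"dx":-0.9,"dy":-0.9,"dz":0,"wx":0,"wy":0,"wz":0,"hand":100}]'
python3 -m inch '[{"dx":0,"dy":0,"dz":0,"wx":0,"wy":0,"wz":0.07,"hand":100},{"dx":0,"dy":0,"dz":0,"wx":0,"wy":0,"wz":0.07,"hand":100},{"dx":0,"dy":0,"dz":0,"wx":0,"wy":0,"wz":0.07,"hand":100},{"dx":0,"dy":0,"dz":0,"wx":0,"wy":0,"wz":0.07,"hand":100},{"dx":0,"dy":0,"dz":0,"wx":0,"wy":0,"wz":0.07,"hand":100},{"dx":0,"dy":0,"dz":0,"wx":0,"wy":0,"wz":0.07,"hand":100},{"dx":0,"dy":0,"dz":0,"wx":0,"wy":0,"wz":0.07,"hand":100},{"dx":0,"dy":0,"dz":0,"wx":0,"wy":0,"wz":0.07,"hand":100},{"dx":0,"dy":0,"dz":0,"wx":0,"wy":0,"wz":0.07,"hand":100},{"dx":0,"dy":0,"dz":0,"wx":0,"wy":0,"wz":0.07,"hand":100},{"dx":0,"dy":0,"dz":0,"wx":0,"wy":0,"wz":0.07,"hand":100},{"dx":0,"dy":0,"dz":0,"wx":0,"wy":0,"wz":0.066,"hand":100},{"dx":0,"dy":0,"dz":0,"wx":0,"wy":0,"wz":0,"hand":100}]'
python3 - <<'E'
from h import *
plan([.509,-.129,.25],-.2)
im,i=snap('wrist','w2.png'); print(i['origin'])
for p in ([.509,-.129,.068],[.5407,.0275,.12]): print(project(i,p))
E
```

```text
time_s: 2.05
ee_pos: [0.4976, -0.0921, 0.2712]
eef_rot: [0.0, 0.227, 0.974, 0.0]
wrist_force: [1.0, 1.3, -1.2]
finger_gap: 1.004
gripper_force: 0.0
time_s: 3.13
ee_pos: [0.4973, -0.0901, 0.271]
eef_rot: [0.0, 0.775, 0.632, 0.0]
wrist_force: [0.8, 0.9, 0.7]
finger_gap: 0.996
gripper_force: 0.0
pos [ 0.4973 -0.0901  0.271 ] tilt z [ 1.e-04 -0.e+00 -1.e+00] ytool -0.204 shift units [-1.19  0.64  0.7 ] wz units -0.002 j [-0.2   0.15  1.8  -0.    1.19  0.  ]
[ 0.51200012 -0.01445711  0.46930994]
[295.57155068 207.45525723]
[300.00590059  52.45059882]
```

View pics/w2.png

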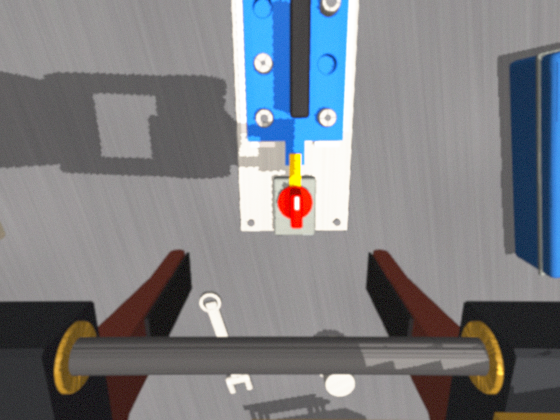

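The wrist view shows the knob's red disc at about (295,203) and the handle bar along column 300. The dock is upright in the image, so the yaw is good. I'll refine the knob position from the disc, housing and handle edges.

```bash
python3 - <<'E'
from h import *
plan([.509,-.129,.25],-.2)
im,i=snap('wrist'); m=masks(im)
c=blobs(m['red'],(260,170,330,245))[0]; print('red box',cv2.boundingRect(c))
pts=c[:,0]; (u,v),r=cv2.minEnclosingCircle(pts.astype(np.float32)); print(u,v,r)
l,rr=pts[:,0].min(),pts[:,0].max(); top=pts[:,1].min()
a,b=onplane(i,l-.5,204,.044),onplane(i,rr+1,204,.044); print('disc sides',a,b,np.linalg.norm(a-b),(a+b)/2)
t=onplane(i,(l+rr)/2,top,.044); print('disc far edge',t, 'axis',t[:2]-.022*np.array([np.sin(.2),np.cos(.2)]))
k=m['black'].copy(); c=blobs(k,(280,0,325,125))[0]; x=c[:,0]
print('bar',cv2.boundingRect(c),linedir(i,c,.129)); e=x[:,1].max(); print('bar end',onplane(i,300,e,.129))
c=blobs(m['blue'],(235,0,360,150))[0]; P=c[:,0]
for row in (80,110,130):
    q=P[P[:,1]==row][:,0]; a,b=onplane(i,q.min(),row,.034),onplane(i,q.max()+1,row,.034); print('tray mid',(a+b)/2,np.linalg.norm(a-b))
h=cv2.cvtColor(im,cv2.COLOR_RGB2HSV)
c=blobs(m['yellow'],(270,140,320,200))[0]; print('yellow',linedir(i,c,.04))
E
```

```text
pos [ 0.4973 -0.0901  0.271 ] tilt z [ 0.  0. -1.] ytool -0.198 shift units [-1.2   0.64  0.7 ] wz units 0.001 j [-0.2   0.15  1.8   0.    1.19 -0.  ]
red box (277, 186, 35, 42)
294.0 206.5 21.360109329223633
disc sides [ 0.48670453 -0.12674998  0.044     ] [ 0.52982549 -0.13543108  0.044     ] 0.04398612128283017 [ 0.50826501 -0.13109053  0.044     ]
disc far edge [ 0.51217209 -0.10866209  0.044     ] axis [ 0.50780137 -0.13022355]Traceback (most recent call last):
  File "<stdin>", line 9, in <module>
IndexError: list index out of range
```

```bash
python3 -m inch '[{"dx":-0.62,"dy":0.31,"dz":0,"wx":0,"wy":0,"wz":0,"hand":100},{"dx":-0.62,"dy":0.3,"dz":0,"wx":0,"wy":0,"wz":0,"hand":100},{"dx":0,"dy":0,"dz":1,"wx":0,"wy":0,"wz":0,"hand":60},{"dx":0,"dy":0,"dz":1,"wx":0,"wy":0,"wz":0,"hand":60},{"dx":0,"dy":0,"dz":1,"wx":0,"wy":0,"wz":0,"hand":60},{"dx":0,"dy":0,"dz":1,"wx":0,"wy":0,"wz":0,"hand":60},{"dx":0,"dy":0,"dz":0.8,"wx":0,"wy":0,"wz":0,"hand":60},{"dx":0,"dy":0,"dz":0,"wx":0,"wy":0,"wz":0,"hand":60}]'
python3 - <<'E'
from h import *
plan([.508,-.1302,.051],-.2)
im,i=snap('wrist','w3.png')
print(project(i,[.508,-.1302,.084]),project(i,[.508,-.1302,.044]))
E
```

```text
time_s: 3.9
ee_pos: [0.5045, -0.1293, 0.1227]
eef_rot: [-0.003, 0.773, 0.634, -0.002]
wrist_force: [-0.8, 0.7, -0.2]
finger_gap: 0.609
gripper_force: 0.0
pos [ 0.5045 -0.1293  0.1227] tilt z [-0.0079  0.0022 -1.    ] ytool -0.197 shift units [-0.01  0.14  2.39] wz units 0.002 j [-0.27  0.37  1.9  -0.    0.88 -0.08]
[285.24560909 222.1098567 ] [284.71819182 206.80333907]
```

View pics/w3.png

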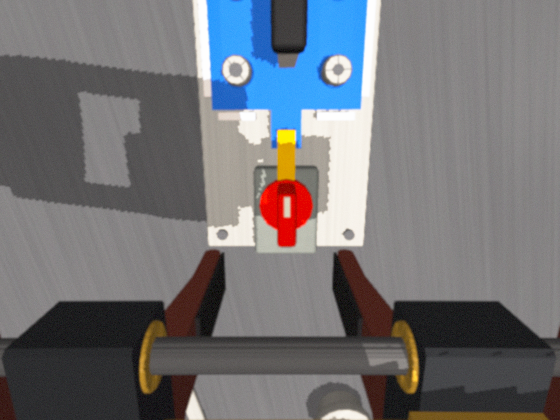

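The knob disc at (286,206) matches the predicted (285,207). I'll go down and close.

```bash
python3 -m inch '[{"dx":0,"dy":0.15,"dz":0.8,"wx":0,"wy":0,"wz":0,"hand":60},{"dx":0,"dy":0,"dz":0.8,"wx":0,"wy":0,"wz":0,"hand":60},{"dx":0,"dy":0,"dz":0.6,"wx":0,"wy":0,"wz":0,"hand":60},{"dx":0,"dy":0,"dz":0.15,"wx":0,"wy":0,"wz":0,"hand":60},{"dx":0,"dy":0,"dz":0,"wx":0,"wy":0,"wz":0,"hand":60},{"dx":0,"dy":0,"dz":0,"wx":0,"wy":0,"wz":0,"hand":60}]'
python3 - <<'E'
from h import *
plan([.508,-.1302,.051],-.2)
E
```

```text
time_s: 4.45
ee_pos: [0.5135, -0.1314, 0.058]
eef_rot: [0.001, 0.774, 0.633, 0.001]
wrist_force: [-0.2, 0.8, 0.5]
finger_gap: 0.605
gripper_force: 0.0
pos [ 0.5135 -0.1314  0.058 ] tilt z [ 1.9e-03 -5.0e-04 -1.0e+00] ytool -0.2 shift units [ 0.   -0.19  0.23] wz units 0.0 j [-0.27  0.48  1.92  0.    0.74 -0.07]
```

```bash
python3 -m inch '[{"dx":0,"dy":-0.17,"dz":0.2,"wx":0,"wy":0,"wz":0,"hand":60},{"dx":0,"dy":0,"dz":0,"wx":0,"wy":0,"wz":0,"hand":60},{"dx":0,"dy":0,"dz":0,"wx":0,"wy":0,"wz":0,"hand":0},{"dx":0,"dy":0,"dz":0,"wx":0,"wy":0,"wz":0,"hand":0},{"dx":0,"dy":0,"dz":0,"wx":0,"wy":0,"wz":0,"hand":0},{"dx":0,"dy":0,"dz":0,"wx":0,"wy":0,"wz":0,"hand":0},{"dx":0,"dy":0,"dz":0,"wx":0,"wy":0,"wz":0,"hand":0},{"dx":0,"dy":0,"dz":0,"wx":0,"wy":0,"wz":0,"hand":0}]' 35
python3 - <<'E'
from h import *
plan([.508,-.1302,.051],-.2)
E
```

```text
time_s: 5.12
ee_pos: [0.5074, -0.1301, 0.0505]
eef_rot: [0.0, 0.774, 0.633, 0.0]
wrist_force: [0.0, 0.1, 0.2]
finger_gap: 0.182
gripper_force: 0.0
pos [ 0.5074 -0.1301  0.0505] tilt z [ 1.e-04 -0.e+00 -1.e+00] ytool -0.2 shift units [ 0.    0.02 -0.02] wz units -0.0 j [-0.27  0.48  1.94 -0.    0.72 -0.07]
```

```bash
python3 -m inch '[{"dx":0,"dy":0,"dz":0,"wx":0,"wy":0,"wz":0,"hand":0},{"dx":0,"dy":0,"dz":0,"wx":0,"wy":0,"wz":0,"hand":0},{"dx":0,"dy":0,"dz":0,"wx":0,"wy":0,"wz":0,"hand":0}]'
python3 -m inch '[{"dx":0,"dy":0,"dz":0,"wx":0,"wy":0,"wz":0.04,"hand":0},{"dx":0,"dy":0,"dz":0,"wx":0,"wy":0,"wz":0.05,"hand":0},{"dx":0,"dy":0,"dz":0,"wx":0,"wy":0,"wz":0.05,"hand":0},{"dx":0,"dy":0,"dz":0,"wx":0,"wy":0,"wz":0.05,"hand":0}]'
python3 - <<'E'
from h import *
plan([.508,-.1302,.051],-.2-1.4)
s=manip.sense();print(s['wrist_force'],s['wrist_torque'],s['gripper_force'],s['finger_gap'])
E
```

```text
time_s: 5.37
ee_pos: [0.5073, -0.1301, 0.0505]
eef_rot: [-0.0, 0.774, 0.633, -0.0]
wrist_force: [0.1, -0.3, 0.6]
finger_gap: 0.005
gripper_force: 0.0
time_s: 5.7
ee_pos: [0.5073, -0.1301, 0.0504]
eef_rot: [-0.0, 0.861, 0.509, -0.0]
wrist_force: [-0.3, -0.3, -0.0]
finger_gap: 0.009
gripper_force: 0.0
pos [ 0.5073 -0.1301  0.0504] tilt z [-1.e-04  0.e+00 -1.e+00] ytool -0.503 shift units [ 0.01  0.02 -0.02] wz units 0.699 j [-0.27  0.48  1.94 -0.    0.72  0.23]
[-0.34748255 -0.31249493 -0.03496564] [-0.02601657  0.05081603 -0.01223811] 0.0 0.008862376470562955
```

The fingers shut on nothing, so I'll look before going on.

```bash
python3 - <<'E'
from h import *
im,i=snap('wrist'); b,j=snap('scene')
e=manip.sense()['ee_pos']; print(e,project(i,e),project(j,e),project(j,[.508,-.13,.068]))
u,v=project(j,e).astype(int); c=cv2.resize(b[v-70:v+50,u-80:u+80],None,fx=2.5,fy=3.5)
o=np.hstack([cv2.resize(im,(400,420)),cv2.resize(c,(400,420))]); cv2.imwrite('pics/c4.png',o[:,:,::-1])
E
```

```text
[ 0.50731729 -0.13008279  0.05045094] [279.30884886 241.55727944] [217.605837   238.79136985] [217.14356211 234.31749856]
```

View pics/c4.png

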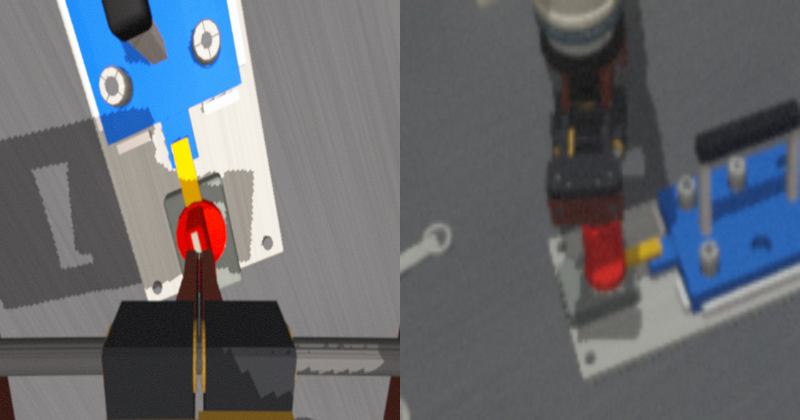

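```bash
python3 - <<'E'
from h import *
im,i=snap('wrist'); b,j=snap('scene'); t,k=snap('top')
e=manip.sense()['ee_pos']; print(project(k,e))
A=cv2.resize(im[200:340,210:350],(400,400)); B=cv2.resize(b[190:270,180:260],(400,400),interpolation=cv2.INTER_NEAREST)
cv2.imwrite('pics/c5.png',np.hstack([A,B])[:,:,::-1])
E
```

```text
[341.46012729 209.10813291]
```

View pics/c5.png

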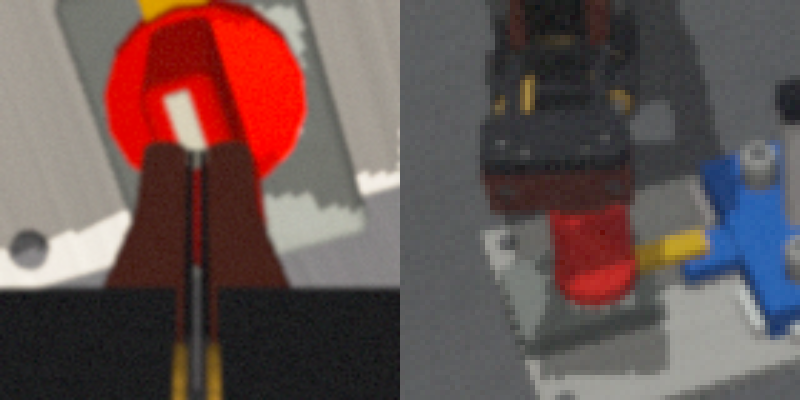

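The bar's white stripe runs on underneath the fingertips, and red shows between them. The fingertip spacing in w3 (112 px for 53.6 mm) gives a depth of about 170 mm, so the real tips are about 40 mm higher than the reported TCP. They shut just above the knob and nothing was touched. I'll turn back, open and go down in stages.

```bash
python3 -m inch '[{"dx":0,"dy":0,"dz":0,"wx":0,"wy":0,"wz":-0.06,"hand":60},{"dx":0,"dy":0,"dz":0,"wx":0,"wy":0,"wz":-0.06,"hand":60},{"dx":0,"dy":0,"dz":0,"wx":0,"wy":0,"wz":-0.07,"hand":60},{"dx":0,"dy":0,"dz":0,"wx":0,"wy":0,"wz":0,"hand":60},{"dx":0,"dy":0,"dz":0,"wx":0,"wy":0,"wz":0,"hand":60},{"dx":0,"dy":0,"dz":0,"wx":0,"wy":0,"wz":0,"hand":60},{"dx":0,"dy":0,"dz":0,"wx":0,"wy":0,"wz":0,"hand":60}]'
python3 -m inch '[{"dx":0,"dy":0,"dz":0.2,"wx":0,"wy":0,"wz":0,"hand":60},{"dx":0,"dy":0,"dz":0.2,"wx":0,"wy":0,"wz":0,"hand":60},{"dx":0,"dy":0,"dz":0.2,"wx":0,"wy":0,"wz":0,"hand":60},{"dx":0,"dy":0,"dz":0.2,"wx":0,"wy":0,"wz":0,"hand":60},{"dx":0,"dy":0,"dz":0,"wx":0,"wy":0,"wz":0,"hand":60},{"dx":0,"dy":0,"dz":0,"wx":0,"wy":0,"wz":0,"hand":60}]'
python3 - <<'E'
from h import *
plan([.508,-.1302,.0265],-.2)
print(manip.sense()['wrist_force'])
im,i=snap('wrist'); b,j=snap('scene')
A=cv2.resize(im[130:350,170:390],(400,400)); B=cv2.resize(b[180:260,170:250],(400,400),interpolation=cv2.INTER_NEAREST)
cv2.imwrite('pics/c6.png',np.hstack([A,B])[:,:,::-1])
E
```

```text
time_s: 6.53
ee_pos: [0.5073, -0.1301, 0.0505]
eef_rot: [0.0, 0.775, 0.632, 0.0]
wrist_force: [-1.7, -0.0, -0.4]
finger_gap: 0.5
gripper_force: 0.0
time_s: 7.03
ee_pos: [0.5068, -0.1299, 0.0258]
eef_rot: [-0.001, 0.774, 0.633, -0.0]
wrist_force: [-0.9, -0.2, -0.3]
finger_gap: 0.599
gripper_force: 0.0
pos [ 0.5068 -0.1299  0.0258] tilt z [-1.3e-03  4.0e-04 -1.0e+00] ytool -0.2 shift units [-0.    0.04 -0.02] wz units -0.0 j [-0.27  0.53  1.94 -0.    0.67 -0.07]
[-0.86955432 -0.24323427 -0.27551529]
```

View pics/c6.png

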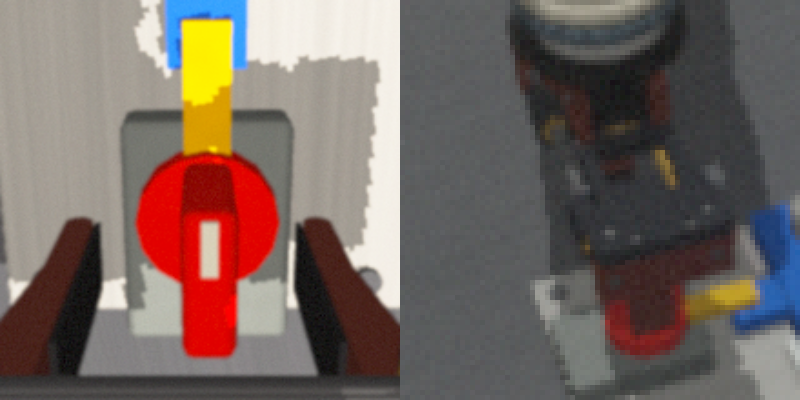

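The black pads now straddle the red bar. The bar's top is at crop (208,250), midway between the pads at 100 and 297. I'll go 8 mm lower and close.

```bash
python3 -m inch '[{"dx":0,"dy":0.03,"dz":0.15,"wx":0,"wy":0,"wz":0,"hand":60},{"dx":0,"dy":0,"dz":0.12,"wx":0,"wy":0,"wz":0,"hand":40},{"dx":0,"dy":0,"dz":0,"wx":0,"wy":0,"wz":0,"hand":0},{"dx":0,"dy":0,"dz":0,"wx":0,"wy":0,"wz":0,"hand":0},{"dx":0,"dy":0,"dz":0,"wx":0,"wy":0,"wz":0,"hand":0},{"dx":0,"dy":0,"dz":0,"wx":0,"wy":0,"wz":0,"hand":0},{"dx":0,"dy":0,"dz":0,"wx":0,"wy":0,"wz":0,"hand":0},{"dx":0,"dy":0,"dz":0,"wx":0,"wy":0,"wz":0,"hand":0},{"dx":0,"dy":0,"dz":0,"wx":0,"wy":0,"wz":0,"hand":0}]' 35
```

```text
time_s: 7.88
ee_pos: [0.5096, -0.1306, 0.0186]
eef_rot: [0.001, 0.774, 0.633, 0.001]
wrist_force: [5.9, -0.6, -4.8]
finger_gap: 0.161
gripper_force: 35.0
```

Gripped at 14 mm. Now I'll turn clockwise.

```bash
python3 -m inch '[{"dx":0,"dy":0,"dz":0,"wx":0,"wy":0,"wz":0.05,"hand":0},{"dx":0,"dy":0,"dz":0,"wx":0,"wy":0,"wz":0.05,"hand":0},{"dx":0,"dy":0,"dz":0,"wx":0,"wy":0,"wz":0.05,"hand":0},{"dx":0,"dy":0,"dz":0,"wx":0,"wy":0,"wz":0.05,"hand":0},{"dx":0,"dy":0,"dz":0,"wx":0,"wy":0,"wz":0.05,"hand":0},{"dx":0,"dy":0,"dz":0,"wx":0,"wy":0,"wz":0.05,"hand":0},{"dx":0,"dy":0,"dz":0,"wx":0,"wy":0,"wz":0.05,"hand":0},{"dx":0,"dy":0,"dz":0,"wx":0,"wy":0,"wz":0.05,"hand":0}]'
python3 -m inch '[{"dx":0,"dy":0,"dz":0,"wx":0,"wy":0,"wz":0.05,"hand":0},{"dx":0,"dy":0,"dz":0,"wx":0,"wy":0,"wz":0.05,"hand":0},{"dx":0,"dy":0,"dz":0,"wx":0,"wy":0,"wz":0.05,"hand":0},{"dx":0,"dy":0,"dz":0,"wx":0,"wy":0,"wz":0.05,"hand":0},{"dx":0,"dy":0,"dz":0,"wx":0,"wy":0,"wz":0.05,"hand":0},{"dx":0,"dy":0,"dz":0,"wx":0,"wy":0,"wz":0.05,"hand":0},{"dx":0,"dy":0,"dz":0,"wx":0,"wy":0,"wz":0.05,"hand":0},{"dx":0,"dy":0,"dz":0,"wx":0,"wy":0,"wz":0.05,"hand":0},{"dx":0,"dy":0,"dz":0,"wx":0,"wy":0,"wz":0.05,"hand":0},{"dx":0,"dy":0,"dz":0,"wx":0,"wy":0,"wz":0.04,"hand":0},{"dx":0,"dy":0,"dz":0,"wx":0,"wy":0,"wz":0,"hand":0}]'
python3 - <<'E'
from h import *
plan([.508,-.1302,.0185],-1.6)
im,i=snap('wrist'); m=masks(im); s=manip.sense(); print(s['wrist_torque'],s['gripper_force'])
for c in blobs(m['yellow'])[:2]: print(linedir(i,c,.04),cv2.boundingRect(c))
im,i=snap('top'); m=masks(im)
for c in blobs(m['yellow'],(225,150,375,250),8)[:2]: print(linedir(i,c,.04),cv2.boundingRect(c))
E
```

```text
time_s: 8.55
ee_pos: [0.5087, -0.1301, 0.0186]
eef_rot: [0.0, 0.933, 0.361, 0.0]
wrist_force: [2.9, 2.2, 0.1]
finger_gap: 0.158
gripper_force: 35.0
time_s: 9.47
ee_pos: [0.5083, -0.1291, 0.0186]
eef_rot: [-0.001, 1.0, -0.015, -0.0]
wrist_force: [3.0, 8.1, 1.0]
finger_gap: 0.158
gripper_force: 35.0
pos [ 0.5083 -0.1291  0.0186] tilt z [-1.0e-04  1.4e-03 -1.0e+00] ytool -1.601 shift units [-0.01  0.04  0.  ] wz units -0.001 j [-0.27  0.54  1.94  0.    0.66  1.33]
[ 1.33422064 -0.2047367   0.15553522] 35.002219676971436
(array([ 0.54943726, -0.13067328]), array([13.85979748, 39.13854218]), np.float32(1.550033)) (264, 142, 28, 77)
(array([ 0.43905508, -0.10445798]), array([ 1.19253206, 13.38363171]), np.float32(1.5108395)) (238, 356, 3, 20)
```

The knob turned the full 1.4 rad and the tongue now points along dock x. I'll release it, rise, turn back and move over the handle.

```bash
python3 -m inch '[{"dx":0,"dy":0,"dz":0,"wx":0,"wy":0,"wz":0,"hand":50},{"dx":0,"dy":0,"dz":0,"wx":0,"wy":0,"wz":0,"hand":50},{"dx":0,"dy":0,"dz":0,"wx":0,"wy":0,"wz":0,"hand":50},{"dx":0,"dy":0,"dz":0,"wx":0,"wy":0,"wz":0,"hand":50},{"dx":0,"dy":0,"dz":0,"wx":0,"wy":0,"wz":0,"hand":50},{"dx":0,"dy":0,"dz":-0.5,"wx":0,"wy":0,"wz":0,"hand":50},{"dx":0,"dy":0,"dz":-1,"wx":0,"wy":0,"wz":0,"hand":60},{"dx":0,"dy":0,"dz":-1,"wx":0,"wy":0,"wz":0,"hand":60},{"dx":0,"dy":0,"dz":-1,"wx":0,"wy":0,"wz":0,"hand":60},{"dx":0,"dy":0,"dz":-1,"wx":0,"wy":0,"wz":0,"hand":60},{"dx":0,"dy":0,"dz":-0.7,"wx":0,"wy":0,"wz":-0.07,"hand":60},{"dx":0,"dy":0,"dz":0,"wx":0,"wy":0,"wz":-0.075,"hand":60},{"dx":0,"dy":0,"dz":0,"wx":0,"wy":0,"wz":-0.075,"hand":60},{"dx":0,"dy":0,"dz":0,"wx":0,"wy":0,"wz":-0.075,"hand":60},{"dx":0,"dy":0,"dz":0,"wx":0,"wy":0,"wz":-0.075,"hand":60},{"dx":0,"dy":0,"dz":0,"wx":0,"wy":0,"wz":-0.075,"hand":60},{"dx":0,"dy":0,"dz":0,"wx":0,"wy":0,"wz":-0.075,"hand":60},{"dx":0,"dy":0,"dz":0,"wx":0,"wy":0,"wz":-0.075,"hand":60},{"dx":0,"dy":0,"dz":0,"wx":0,"wy":0,"wz":-0.075,"hand":60},{"dx":0,"dy":0,"dz":0,"wx":0,"wy":0,"wz":-0.075,"hand":60}]'
python3 -m inch '[{"dx":0,"dy":0,"dz":0,"wx":0,"wy":0,"wz":-0.075,"hand":60},{"dx":0,"dy":0,"dz":0,"wx":0,"wy":0,"wz":-0.071,"hand":60},{"dx":0.5,"dy":0,"dz":0,"wx":0,"wy":0,"wz":0,"hand":60},{"dx":0.9,"dy":0,"dz":0,"wx":0,"wy":0,"wz":0,"hand":60},{"dx":0.9,"dy":0,"dz":0,"wx":0,"wy":0,"wz":0,"hand":60},{"dx":0.9,"dy":0,"dz":0,"wx":0,"wy":0,"wz":0,"hand":60},{"dx":0.9,"dy":0,"dz":0,"wx":0,"wy":0,"wz":0,"hand":60},{"dx":0.4,"dy":0,"dz":0,"wx":0,"wy":0,"wz":0,"hand":60},{"dx":0,"dy":0,"dz":0,"wx":0,"wy":0,"wz":0,"hand":60},{"dx":0,"dy":0,"dz":0,"wx":0,"wy":0,"wz":0,"hand":60}]'
python3 - <<'E'
from h import *
plan([.5398,.0268,.13],-.2)
im,i=snap('wrist')
for z in (.129,.111): print(project(i,[.5398,.0268,z]))
t,k=snap('top'); m=masks(t)
for c in blobs(m['yellow'],(225,150,375,250),8)[:2]: print(linedir(k,c,.04),cv2.boundingRect(c))
cv2.imwrite('pics/c7.png',np.hstack([im[:,80:480],cv2.resize(t[150:260,270:380],(400,420))])[:,:,::-1])
E
```

```text
time_s: 11.23
ee_pos: [0.5079, -0.1304, 0.1743]
eef_rot: [-0.0, 0.84, 0.543, -0.0]
wrist_force: [0.1, 0.6, -0.4]
finger_gap: 0.604
gripper_force: 0.0
time_s: 12.07
ee_pos: [0.5346, 0.0019, 0.1742]
eef_rot: [0.0, 0.773, 0.634, -0.0]
wrist_force: [0.0, 0.2, 0.3]
finger_gap: 0.599
gripper_force: 0.0
pos [0.5346 0.0019 0.1742] tilt z [-5.e-04 -5.e-04 -1.e+00] ytool -0.197 shift units [0.85 0.01 1.47] wz units 0.002 j [-0.02  0.31  1.84 -0.    0.99  0.18]
[279.98843037 184.29971759]
[279.88612025 179.26834139]
```

View pics/c7.png

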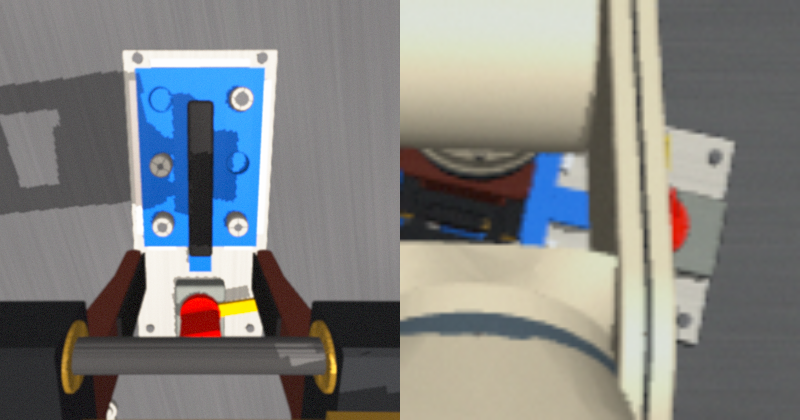

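The right half shows the knob open; in the wrist view its yellow tongue lies sideways at about (318,308), clear of the ear. The handle runs along column 281, rows 100 to 255. I'll check its ends while centring.

```bash
python3 -m inch '[{"dx":0.43,"dy":0,"dz":0,"wx":0,"wy":0,"wz":0,"hand":60},{"dx":0.42,"dy":0,"dz":0,"wx":0,"wy":0,"wz":0,"hand":60},{"dx":0,"dy":0,"dz":0,"wx":0,"wy":0,"wz":0,"hand":60},{"dx":0,"dy":0,"dz":0,"wx":0,"wy":0,"wz":0,"hand":60}]'
python3 - <<'E'
from h import *
plan([.5398,.0268,.066],-.2)
im,i=snap('wrist'); V=im.max(2)
d=np.array([.199,.98,0]); c=np.array([.5398,.0268,.129])
for s in (-.056,0,.056): print(project(i,c+s*d).round(1))
bl=[b for b in blobs(V<60,(240,60,330,330),200)]
for b in bl[:3]: print(cv2.boundingRect(b), linedir(i,b,.129))
E
```

```text
time_s: 12.5
ee_pos: [0.54, 0.0276, 0.1743]
eef_rot: [0.0, 0.773, 0.634, -0.0]
wrist_force: [-0.3, -0.5, -0.5]
finger_gap: 0.604
gripper_force: 0.0
pos [0.54   0.0276 0.1743] tilt z [-0.e+00 -1.e-04 -1.e+00] ytool -0.198 shift units [-0.03 -0.    3.61] wz units 0.002 j [ 0.03  0.32  1.83 -0.    1.    0.23]
[279.3 289.9]
[279.5 220.1]
[279.8 140.9]
(268, 140, 24, 147) (array([0.54036847, 0.02871029]), array([109.34400177,  16.00878143]), np.float32(-0.18976776))
```

```bash
python3 -m inch '[{"dx":0.03,"dy":0.01,"dz":0.8,"wx":0,"wy":0,"wz":0,"hand":60},{"dx":0,"dy":0,"dz":0.8,"wx":0,"wy":0,"wz":0,"hand":60},{"dx":0,"dy":0,"dz":0.8,"wx":0,"wy":0,"wz":0,"hand":60},{"dx":0,"dy":0,"dz":0.6,"wx":0,"wy":0,"wz":0,"hand":60},{"dx":0,"dy":0,"dz":0.4,"wx":0,"wy":0,"wz":0,"hand":60},{"dx":0,"dy":0,"dz":0.2,"wx":0,"wy":0,"wz":0,"hand":60},{"dx":0,"dy":0,"dz":0,"wx":0,"wy":0,"wz":0,"hand":60},{"dx":0,"dy":0,"dz":0,"wx":0,"wy":0,"wz":0,"hand":60},{"dx":0,"dy":0,"dz":0,"wx":0,"wy":0,"wz":0,"hand":60}]'
python3 - <<'E'
from h import *
plan([.5404,.0287,.066],-.195)
im,i=snap('wrist'); b,j=snap('scene')
u,v=project(j,[.54,.028,.12]).astype(int)
cv2.imwrite('pics/c8.png',np.hstack([cv2.resize(im,(400,420)),cv2.resize(b[v-45:v+60,u-50:u+50],(400,420),interpolation=cv2.INTER_NEAREST)])[:,:,::-1])
E
```

```text
time_s: 13.3
ee_pos: [0.5412, 0.0279, 0.0674]
eef_rot: [0.001, 0.774, 0.634, 0.001]
wrist_force: [0.8, 0.7, 0.6]
finger_gap: 0.601
gripper_force: 0.0
pos [0.5412 0.0279 0.0674] tilt z [ 0.0018  0.     -1.    ] ytool -0.199 shift units [ 0.02 -0.03  0.05] wz units -0.002 j [ 0.03  0.47  1.89 -0.    0.77  0.23]
```

View pics/c8.png

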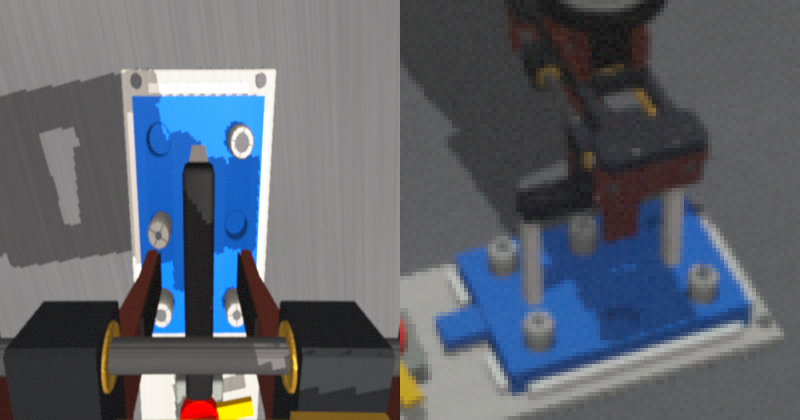

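The fingers straddle the bar near its middle, with the tips just below it, and all four collets are seated. I'll close firmly and try a small lift.

```bash
python3 -m inch '[{"dx":0,"dy":-0.02,"dz":0.03,"wx":0,"wy":0,"wz":0,"hand":40},{"dx":0,"dy":0,"dz":0,"wx":0,"wy":0,"wz":0,"hand":0},{"dx":0,"dy":0,"dz":0,"wx":0,"wy":0,"wz":0,"hand":0},{"dx":0,"dy":0,"dz":0,"wx":0,"wy":0,"wz":0,"hand":0},{"dx":0,"dy":0,"dz":0,"wx":0,"wy":0,"wz":0,"hand":0},{"dx":0,"dy":0,"dz":0,"wx":0,"wy":0,"wz":0,"hand":0},{"dx":0,"dy":0,"dz":0,"wx":0,"wy":0,"wz":0,"hand":0},{"dx":0,"dy":0,"dz":0,"wx":0,"wy":0,"wz":0,"hand":0},{"dx":0,"dy":0,"dz":0,"wx":0,"wy":0,"wz":0,"hand":0}]' 50
python3 -m inch '[{"dx":0,"dy":0,"dz":-0.04,"wx":0,"wy":0,"wz":0,"hand":0},{"dx":0,"dy":0,"dz":-0.06,"wx":0,"wy":0,"wz":0,"hand":0},{"dx":0,"dy":0,"dz":-0.08,"wx":0,"wy":0,"wz":0,"hand":0},{"dx":0,"dy":0,"dz":-0.06,"wx":0,"wy":0,"wz":0,"hand":0},{"dx":0,"dy":0,"dz":0,"wx":0,"wy":0,"wz":0,"hand":0},{"dx":0,"dy":0,"dz":0,"wx":0,"wy":0,"wz":0,"hand":0}]'
python3 - <<'E'
from h import *
s=manip.sense(); print(s['wrist_force'],s['wrist_torque'],s['gripper_force'],s['finger_gap'])
E
```

```text
time_s: 14.15
ee_pos: [0.5403, 0.028, 0.0656]
eef_rot: [0.0, 0.774, 0.634, 0.0]
wrist_force: [2.6, -0.2, -1.8]
finger_gap: 0.205
gripper_force: 50.0
time_s: 14.65
ee_pos: [0.5393, 0.028, 0.0726]
eef_rot: [-0.0, 0.774, 0.633, -0.0]
wrist_force: [0.6, -0.0, -5.4]
finger_gap: 0.204
gripper_force: 50.0
[ 0.56292877 -0.04387469 -5.35167936] [-0.01421437  0.15820096  0.06476379] 49.99421775341034 0.20358693911015444
```

Gripped at 18 mm and carrying about 6 N, which fits the tray with its collets. I'll lift the rest.

```bash
python3 -m inch '[{"dx":0,"dy":0,"dz":-0.08,"wx":0,"wy":0,"wz":0,"hand":0},{"dx":0,"dy":0,"dz":-0.14,"wx":0,"wy":0,"wz":0,"hand":0},{"dx":0,"dy":0,"dz":-0.2,"wx":0,"wy":0,"wz":0,"hand":0},{"dx":0,"dy":0,"dz":-0.2,"wx":0,"wy":0,"wz":0,"hand":0},{"dx":0,"dy":0,"dz":-0.2,"wx":0,"wy":0,"wz":0,"hand":0},{"dx":0,"dy":0,"dz":-0.2,"wx":0,"wy":0,"wz":0,"hand":0},{"dx":0,"dy":0,"dz":-0.2,"wx":0,"wy":0,"wz":0,"hand":0},{"dx":0,"dy":0,"dz":-0.2,"wx":0,"wy":0,"wz":0,"hand":0},{"dx":0,"dy":0,"dz":-0.2,"wx":0,"wy":0,"wz":0,"hand":0},{"dx":0,"dy":0,"dz":-0.2,"wx":0,"wy":0,"wz":0,"hand":0},{"dx":0,"dy":0,"dz":-0.2,"wx":0,"wy":0,"wz":0,"hand":0},{"dx":0,"dy":0,"dz":-0.2,"wx":0,"wy":0,"wz":0,"hand":0},{"dx":0,"dy":0,"dz":-0.2,"wx":0,"wy":0,"wz":0,"hand":0},{"dx":0,"dy":0,"dz":-0.2,"wx":0,"wy":0,"wz":0,"hand":0},{"dx":0,"dy":0,"dz":-0.2,"wx":0,"wy":0,"wz":0,"hand":0},{"dx":0,"dy":0,"dz":-0.2,"wx":0,"wy":0,"wz":0,"hand":0},{"dx":0,"dy":0,"dz":-0.14,"wx":0,"wy":0,"wz":0,"hand":0},{"dx":0,"dy":0,"dz":-0.08,"wx":0,"wy":0,"wz":0,"hand":0},{"dx":0,"dy":0,"dz":-0.04,"wx":0,"wy":0,"wz":0,"hand":0},{"dx":0,"dy":0,"dz":0,"wx":0,"wy":0,"wz":0,"hand":0}]'
python3 -m inch '[{"dx":0,"dy":0,"dz":0,"wx":0,"wy":0,"wz":0,"hand":0},{"dx":0,"dy":0,"dz":0,"wx":0,"wy":0,"wz":0,"hand":0},{"dx":0,"dy":0,"dz":0,"wx":0,"wy":0,"wz":0,"hand":0},{"dx":0,"dy":0,"dz":0,"wx":0,"wy":0,"wz":0,"hand":0},{"dx":0,"dy":0,"dz":0,"wx":0,"wy":0,"wz":0,"hand":0}]'
python3 - <<'E'
from h import *
s=manip.sense(); print(s['wrist_force'],s['wrist_torque'],s['gripper_force'],s['finger_gap'],s['ee_pos'])
im,i=snap('wrist'); b,j=snap('scene')
u,v=project(j,[.54,.028,.18]).astype(int)
cv2.imwrite('pics/c9.png',np.hstack([cv2.resize(im,(400,420)),cv2.resize(b[v-60:v+75,u-75:u+55],(400,420),interpolation=cv2.INTER_NEAREST)])[:,:,::-1])
E
```

```text
time_s: 16.32
ee_pos: [0.5398, 0.028, 0.1713]
eef_rot: [0.0, 0.774, 0.634, 0.0]
wrist_force: [0.1, -0.2, -6.9]
finger_gap: 0.201
gripper_force: 50.0
time_s: 16.73
ee_pos: [0.5396, 0.028, 0.1709]
eef_rot: [-0.0, 0.774, 0.634, -0.0]
wrist_force: [0.3, -0.3, -4.9]
finger_gap: 0.202
gripper_force: 50.0
[ 0.3063968  -0.25785569 -4.94804447] [0.03089971 0.05931259 0.00050887] 49.99424993991852 0.20151199287190122 [0.53963375 0.02802406 0.17088289]
```

View pics/c9.png

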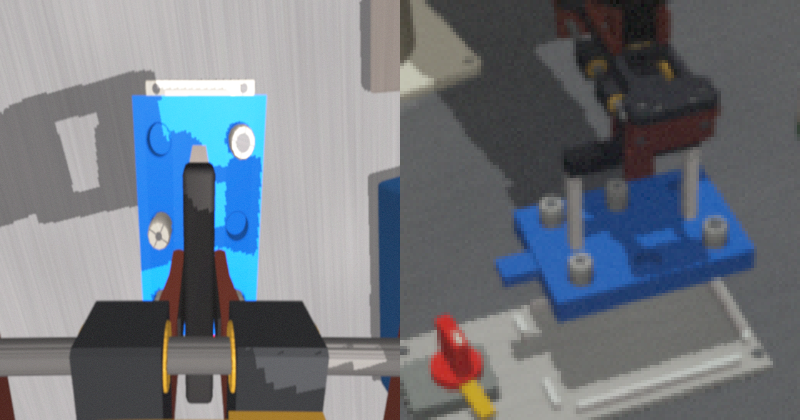

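The tray hangs level about 105 mm up; its far edge is at row 95 in the wrist view, the same as before the lift. All four collets are seated and the knob is still open.

```bash
python3 -c "
from station import manip
print(manip.hand_in())"
```

```text
the job is handed in; nothing more can be done
None
```

The job is handed in: the knob is open at its stop, and the arm is holding the tray level about 10 cm above the dock with all four collets seated. My first close on the knob missed because the real fingertips sit about 40 mm above the reported TCP; nothing was touched and the second grip held.

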